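Slide open a child-safe dishwasher-tablet box

TASK

Open the dishwasher-tablet box without grasping anything: with a fingertip press down the sprung steel plate in the lid's recess and, keeping it down, push the lid past it the way the raised chevrons point, on to fully open, where the catch springs up again behind the lid and holds it. Only press and push: the box must not be lifted, tipped or shoved along the worktop, and the mug and cups stay standing where they are.

Things in the scene. Friction and masses are not known exactly. Their poses are not given: they have to be found in the camera images.
- tablet_box: Loose white plastic box, about 1 kg, rubber feet, 112 (x) by 212 (y) by 88 mm high; origin: centre of its underside, z up. Its grey lid (100 mm wide, 5 mm thick) can only slide between rails on the long sides and opens along the box's +y, the way three raised chevrons on it point. Inside, all but the catch lies below 62 mm as far as the front wall (inner face y = +102 mm, top 76 mm).
- catch_pad (a point): Point to press: top of the steel catch plate, mid of the part seen in the recess, 74 mm above the worktop while up, 9 mm below the lid's top. Plate 44 mm wide (x), from y -23 to +37 mm about here. At its -y end a nose, 40 mm wide and 8 mm thick, stands flush with the lid's top, 2 mm from the recess's rear edge, and blocks the lid. Goes straight down only. Does not move with the lid.
- push_edge (a point): On the lid: middle of the front (+y) edge of its finger recess, at its top face, 83 mm above the worktop; a fingertip in the recess pushes the lid here, toward the box's +y. The recess goes right through the lid and reaches 56 mm from here toward -y and 25 mm either way in x. A 7 mm thick ridge on this edge stands up to 90.5 mm. While shut, 23 mm from catch_pad along +y.
- catch (a joint): How far the catch plate is pressed down, m: 0 = up, 0.010 = bottom. It yields from 2.4 N and takes 5.4 N at the bottom. Its nose clears the lid's underside from about 0.0055; once the lid covers the nose, the lid itself keeps it down.
- lid (a joint): How far the lid has slid open, m: 0 = shut, 0.076 = its end stop. Past 0.070 the lid's rear edge has gone clear of the nose, which springs up behind it and stops it sliding shut. With the catch up it moves only 2 mm from shut. It slides with about 1 N of friction, up to about 4 N while the nose rubs on it.
- espresso_cup0: Bystander: small white espresso cup, 57 x 75 x 50 mm high, loose, beyond the rear (-y) end of the box or behind it. Origin: centre of its underside.
- espresso_cup2: Bystander: small white espresso cup, 61 x 78 x 54 mm high, loose, behind the box (farther from the robot) or beyond its rear end. Origin: centre of its underside.
- mug_1: Bystander: white mug with blue dots, 92 x 127 x 93 mm high with its handle, loose, on the worktop left of the box. Origin: centre of its underside.

How it is judged:
By the outcome, as a careful person would: the job done as asked, in the order asked, and still so for the second after the job is handed in, with the robot touching nothing.
It also fails if it takes over 32 s, if anything falls off the work surface, if the arm or the gripper's body presses on something with over 40 N, if the wrist force passes 120 N, or if a joint passes its speed limit or range.

ROBOT

A 7-joint arm with a two-finger parallel gripper is mounted at the origin on a cart in front of the work surface, level with it; the furniture and walls round the work are solid. World frame = base frame: x ahead of the robot, y to its left, z up, the work surface at z = 0. Lengths are in m, angles in rad, forces in N, time in s.
With the tool pointing down it reaches from about 0.4 to 0.75 m from the base axis. Payload 19.5 kg.
Tool frame: the origin (TCP) lies midway between the tips of the shut fingers; the grasp point (between the pads) lies bot.grip_point_offset behind it (bot.grip_point_offset is the distance from the TCP to the grasp point, in m); z points along the fingers, y is the line along which they close (so a half turn about z gives the same grasp; the last joint's range is limited). The gripper opens to 85 mm and grips with 20 to 120 N. Pads are 22 mm wide; open, the fingers measure 114 mm over their backs; the gripper's body (76 mm by 85 mm) begins 54 mm behind the grasp point. The pads swing forward as they close: fully open they stand 13 mm farther back than shut.
Start: joints at [-1.316, 0.707, -0.028, 1.485, 0.022, 0.951, -0.075], TCP at [0.168, 0.55, 0.231] pointing down, gripper open.
Joint ranges: [-2.71, 2.71], [-0.32, 2.16], [-1.57, 1.52], [0, 2.45], [-1.46, 4.6], [0, 2.02], [-2.83, 2.83]. Speed limits (rad/s): [1.89, 1.89, 2.57, 2.57, 3.01, 3.01, 3.01].

INTERFACE

Orientations are given as a rotation vector (axis times angle).
In Python, from cell import bot gives the robot as it stands.
- The arm moves only by the shell command python3 -m crank 'ROWS' [OPENING] [FORCE]. ROWS is JSON, a list of rows, each an object with "offset": the shift along the world's x, y, z in cm, a list of three; "roll": the turn about the world's z in rad. A call has 1 to 10 rows; each row is the pose to reach, as a shift and turn from the pose commanded when the call began; what a row does not reach only later rows make up. A row lasts 1/10 s, in which the tool goes at most 50 mm and 8.59 degrees, less where a joint would pass 70% of its speed; a pose out of reach is approached as far as the arm can. A call with a gripper value outside its range is refused whole. OPENING is the opening in per cent of the stroke, from 0 (shut) to 100 (fully open), set as the call begins (- or left out, the last holds). The fingers move at their own pace and stop on an object; FORCE is the grip in N (left out, the last holds). Time passes only in rows, so rows that repeat a pose let the fingers close. It gives the time, the measured TCP pose, the force, the opening and the grip force at its end, in the units of the state.
- bot.get_obs(): the state, without advancing time (a new reading comes with each control period).
- bot.snapshot(name): name is "side" or "top"; returns the picture (400x640x3 uint8, red, green, blue); there is no depth.
- bot.camera_params(name): a dict with "mtx" (3x3 intrinsics, pixels), "dist" ([k1, k2, p1, p2, k3] as OpenCV has them; the pictures are not rectified), "extrinsics" (4x4, takes a point from camera to world coordinates). Camera axes: x right, y up, looking along -z (the intrinsics and any distortion apply to the point x, -y, -z); pixel columns grow to the right and rows downward; lengths in m; the calibration is good to about 2 mm. A picture is of the moment at which its call begins. camera_params takes no time and is no camera call.
- bot.job_done(): hands the job in; it is judged then, once.
The state is a dict: "time": time; "qpos": joint angles; "qd": joint speeds; "joint_torque": joint torques, N m; "ee_pos": TCP position; "tool_rot": TCP orientation; "wrist_force": force on the tool from outside, world axes, zero at the start; "wrist_torque": the same for the moment, N m; "opening": finger opening in m; "finger_force": force on a finger pad.
Only numpy, scipy, OpenCV 4.12 (cv2) and the standard library are available. Lean on these libraries where they do the work, as an engineer would, in place of code of your own. Each camera call takes 0.05 s, during which the arm holds its last target. There are 200 camera calls.

## Working session

There is one attempt and no reset: what is moved stays moved. The work goes in short steps, Python scripts to look and compute and a shell command to move; the robot and the scene stay as the last step left them, time stands still between calls to the robot, and variables do not carry over. Pictures are saved under pics/ and viewed, at most 10 in all, crops included, and the job is handed in when it is done.

```bash
mkdir -p pics; ls; python3 - <<'E'
from cell import bot
import cv2, numpy as np
for n in("side","top"):
    cv2.imwrite(f"pics/{n}0.png",bot.snapshot(n)[:,:,::-1])
    p=bot.camera_params(n);print(n,p)
o=bot.get_obs();print(o["time"],o["ee_pos"],o["tool_rot"],o["opening"],bot.grip_point_offset)
E
```

```text
pics
side {'mtx': array([[502.95768102,   0.        , 332.00138856],
       [  0.        , 502.95768102, 200.43930198],
       [  0.        ,   0.        ,   1.        ]]), 'dist': array([-0.15103262,  0.        ,  0.        ,  0.        ,  0.        ]), 'extrinsics': array([[ 0.99940308,  0.03289282, -0.01056113,  0.55102732],
       [-0.02534528,  0.49037791, -0.87114127, -0.89188102],
       [-0.02347535,  0.87088895,  0.49091888,  0.72982247],
       [ 0.        ,  0.        ,  0.        ,  1.        ]])}
top {'mtx': array([[449.28329568,   0.        , 323.4909863 ],
       [  0.        , 449.28329568, 201.35949023],
       [  0.        ,   0.        ,   1.        ]]), 'dist': array([-0.01626449,  0.        ,  0.        ,  0.        ,  0.        ]), 'extrinsics': array([[-0.02854908,  0.99280829, -0.11626114,  0.4160651 ],
       [-0.99958265, -0.02886864, -0.00106534,  0.25345076],
       [-0.00441398,  0.1161822 ,  0.99321811,  1.0427025 ],
       [ 0.        ,  0.        ,  0.        ,  1.        ]])}
0.1 [0.16809451 0.54963892 0.23090634] [-4.64489933e-01 -3.10697382e+00  1.45608085e-03] 0.08550567415394289 0.0187
```

View pics/top0.png

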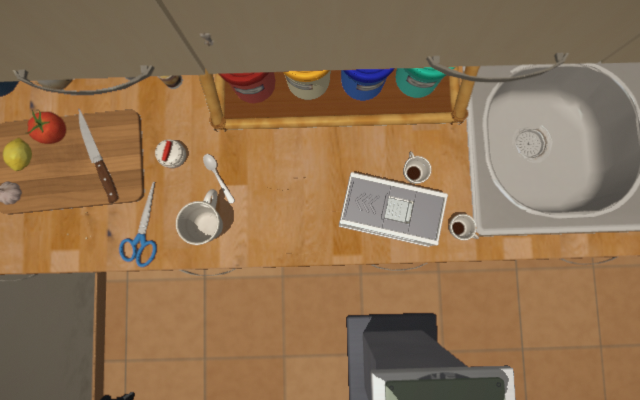

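View pics/side0.png

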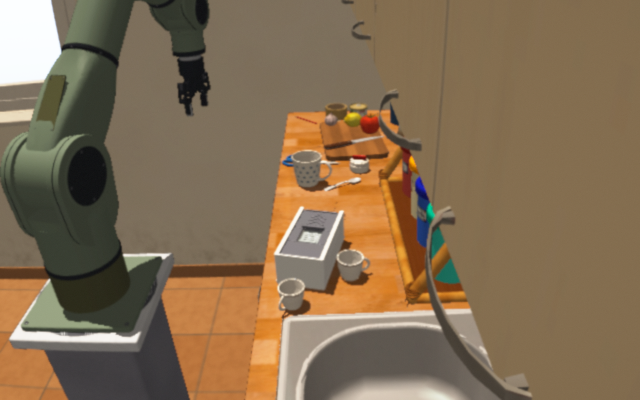

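The top view shows the box at about (393,209). The chevrons at (367,203) point left (+y world), the recess is at (398,208), the cups are at (418,168) and (463,226), and the mug is at (200,222). The side view shows the same layout. Next I'll enlarge the box.

```bash
cat > h.py <<'E'
import cv2, numpy as np
from cell import bot
def ray(n,px,z):
    p=bot.camera_params(n); T=p["extrinsics"]
    u=cv2.undistortPoints(np.array(px,float).reshape(-1,1,2),p["mtx"],p["dist"])[:,0]
    d=np.c_[u[:,0],-u[:,1],-np.ones(len(u))]@T[:3,:3].T
    s=(z-T[2,3])/d[:,2]
    return T[:3,3]+d*s[:,None]
def proj(n,X):
    p=bot.camera_params(n); T=p["extrinsics"]
    c=(np.atleast_2d(X)-T[:3,3])@T[:3,:3]
    return cv2.projectPoints(c*[1,-1,-1],np.zeros(3),np.zeros(3),p["mtx"],p["dist"])[0][:,0]
E
python3 - <<'E'
import cv2
a=cv2.imread("pics/top0.png")[160:260,330:480]; b=cv2.imread("pics/side0.png")[195:315,265:385]
a=cv2.resize(a,None,fx=5,fy=5,interpolation=2); b=cv2.resize(b,None,fx=5,fy=5,interpolation=2)
cv2.imwrite("pics/a.png",a);cv2.imwrite("pics/b.png",b)
E
```

```text
(no output)
```

View pics/a.png

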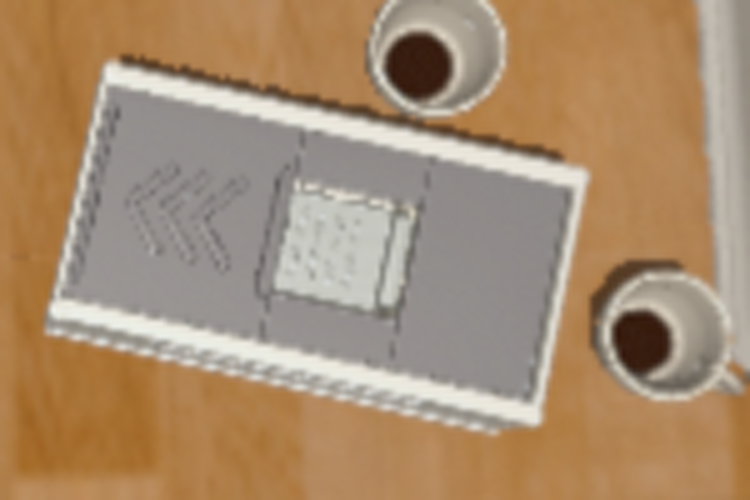

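View pics/b.png

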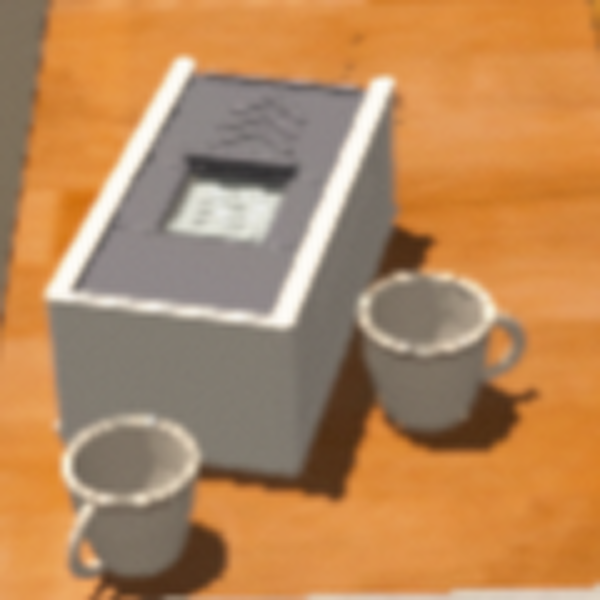

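The enlarged views show the box top corners at crop (110,65), (588,172), (540,425), (48,325). The recess rear edge runs (420,205)–(403,318) and its front edge by the ridge runs (297,180)–(270,292). I'll cast these onto their planes.

```bash
python3 - <<'E'
from h import *
f=lambda P:np.array(P)/5+[329.6,159.6]
g=lambda P:np.array(P)/5+[264.6,194.6]
ct=ray("top",f([(110,65),(588,172),(540,425),(48,325)]),.088)
cs=ray("side",g([(390,83),(292,322),(52,296),(185,62)]),.088)
for c in(ct,cs):
    print(c[:,:2].round(4).tolist(),"ctr",c.mean(0)[:2].round(4),"sizes",[round(float(np.linalg.norm(c[i]-c[(i+1)%4])),4) for i in range(4)])
    d=(c[0]+c[3]-c[1]-c[2]); print("yaw",np.arctan2(-d[0],d[1]))
r=ray("top",f([(420,205),(403,318),(297,180),(270,292)]),.083)
s=ray("side",g([(275,243),(160,235),(300,165),(188,155)]),.083)
c=(ct.mean(0)+cs.mean(0))/2
for c,r in((ct,r),(cs,s)):
    d=(c[0]+c[3]-c[1]-c[2])[:2]; d/=np.linalg.norm(d); e=np.array([d[1],-d[0]])
    print([((p[:2]-c.mean(0)[:2])@np.c_[e,d]).round(4).tolist() for p in r])
# cups
ob=ray("top",[(418,168),(463,226)],.05);print(ob[:,:2].round(3), ray("top",[(200,222)],.09).round(3))
E
```

```text
[[0.5884, 0.1921], [0.536, -0.0111], [0.4287, 0.0158], [0.4771, 0.2225]] ctr [0.5076 0.1048] sizes [0.2098, 0.1106, 0.2123, 0.1154]
yaw -0.2412037588927653
[[0.5899, 0.1904], [0.5389, -0.0091], [0.4332, 0.016], [0.4866, 0.2182]] ctr [0.5122 0.1039] sizes [0.206, 0.1086, 0.2091, 0.107]
yaw -0.2541416692357483
[[0.0269, -0.0388], [-0.0224, -0.0409], [0.0264, 0.015], [-0.0235, 0.0169]]
[[0.0301, -0.0383], [-0.0235, -0.0423], [0.0255, 0.0282], [-0.0299, 0.0265]]
[[ 0.601  0.04 ]
 [ 0.468 -0.052]] [[0.491 0.519 0.09 ]]
```

```bash
python3 -m crank '[{"offset":[2.8,-3.8,0],"roll":0},{"offset":[5.6,-7.6,0],"roll":0},{"offset":[8.4,-11.4,0],"roll":0},{"offset":[11.2,-15.2,0],"roll":0.01},{"offset":[14,-19,0],"roll":0.02},{"offset":[16.8,-22.8,0],"roll":0.03},{"offset":[19.6,-26.6,0],"roll":0.04},{"offset":[22.4,-30.4,0],"roll":0.05},{"offset":[25.2,-34.2,0],"roll":0.05},{"offset":[28,-38,0],"roll":0.05}]' 0 40
```

```text
time: 1.1
ee_pos: [0.449, 0.168, 0.2312]
tool_rot: [-0.387, -3.118, 0.0]
wrist_force: [0.5, 2.0, 0.7]
opening: 0.0
finger_force: 0.0
```

```bash
python3 -m crank '[{"offset":[3,-3.5,-1],"roll":0},{"offset":[5.8,-7,-3],"roll":0},{"offset":[5.8,-7,-7],"roll":0},{"offset":[5.8,-7,-10],"roll":0},{"offset":[5.8,-7,-12.2],"roll":0},{"offset":[5.8,-7,-12.2],"roll":0},{"offset":[5.8,-7,-12.2],"roll":0}]'
python3 - <<'E'
from h import *
o=bot.get_obs();print(o["ee_pos"],o["wrist_force"])
im=[]
for n in("side","top"):
    I=bot.snapshot(n)[:,:,::-1].copy()
    c=proj(n,[[.507,.098,.09]])[0].astype(int)
    im.append(cv2.resize(I[c[1]-60:c[1]+60,c[0]-50:c[0]+50],None,fx=4,fy=4,interpolation=2)); print(c)
    print(n,proj(n,o["ee_pos"]))
cv2.imwrite("pics/c.png",np.hstack(im))
E
```

```text
time: 1.8
ee_pos: [0.5062, 0.0999, 0.1098]
tool_rot: [-0.387, -3.117, 0.0]
wrist_force: [-0.4, 0.1, -0.1]
opening: -0.0001
finger_force: 0.0
[0.50619598 0.09990101 0.10975151] [-0.43073014  0.13884326 -0.06372443]
[308 231]
side [[308.16608401 224.16890094]]
[397 208]
top [[397.798226   208.29834043]]
```

View pics/c.png

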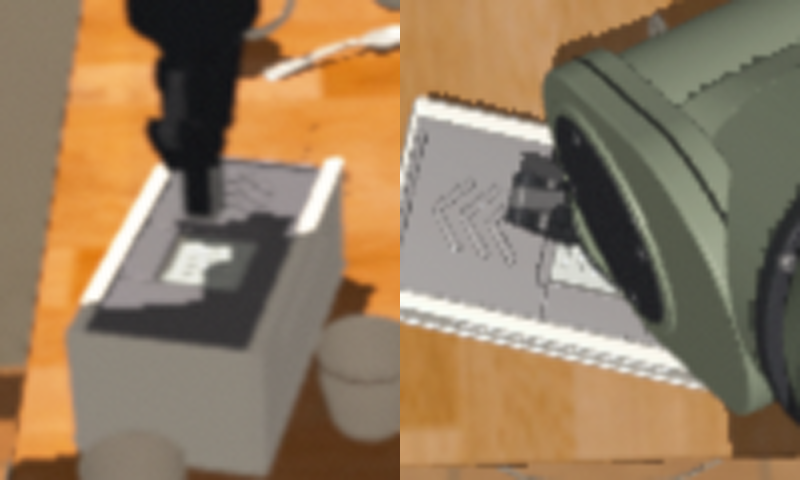

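The tip appears exactly where projected (side crop (200,212)), above the recess. Next I press down.

```bash
python3 -m crank '[{"offset":[0,-0.2,-1],"roll":0},{"offset":[0,-0.2,-2],"roll":0},{"offset":[0,-0.2,-2.8],"roll":0},{"offset":[0,-0.2,-3.2],"roll":0},{"offset":[0,-0.2,-3.6],"roll":0},{"offset":[0,-0.2,-3.6],"roll":0},{"offset":[0,-0.2,-3.6],"roll":0}]'
```

```text
time: 2.6
ee_pos: [0.506, 0.0979, 0.0734]
tool_rot: [-0.386, -3.117, 0.0]
wrist_force: [-1.4, -0.2, 2.9]
opening: -0.0
finger_force: 1.1
```

```bash
python3 -m crank '[{"offset":[0,0,-0.3],"roll":0},{"offset":[0,0,-0.6],"roll":0},{"offset":[0,0,-0.8],"roll":0},{"offset":[0,0,-0.8],"roll":0},{"offset":[0,0,-0.8],"roll":0}]'
```

```text
time: 3.1
ee_pos: [0.5062, 0.0979, 0.0653]
tool_rot: [0.387, 3.118, -0.0]
wrist_force: [-2.0, 0.3, 4.7]
opening: -0.0002
finger_force: 2.3
```

```bash
python3 -m crank '[{"offset":[0.07,0.29,0],"roll":0},{"offset":[0.15,0.58,0],"roll":0},{"offset":[0.22,0.87,0],"roll":0},{"offset":[0.29,1.16,0],"roll":0},{"offset":[0.36,1.45,0],"roll":0},{"offset":[0.44,1.75,0],"roll":0},{"offset":[0.51,2.04,0],"roll":0},{"offset":[0.58,2.33,0],"roll":0},{"offset":[0.58,2.33,0],"roll":0}]'
```

```text
time: 4.0
ee_pos: [0.5121, 0.1218, 0.0653]
tool_rot: [0.386, 3.118, 0.001]
wrist_force: [0.2, 0.3, 5.7]
opening: 0.0004
finger_force: 2.3
```

```bash
python3 - <<'E'
from h import *
im=[]
for n in("side","top"):
    I=bot.snapshot(n)[:,:,::-1].copy()
    c=proj(n,[[.507,.098,.09]])[0].astype(int)
    im.append(cv2.resize(I[c[1]-60:c[1]+60,c[0]-50:c[0]+50],None,fx=4,fy=4,interpolation=2))
cv2.imwrite("pics/d.png",np.hstack(im))
E
```

```text
(no output)
```

View pics/d.png

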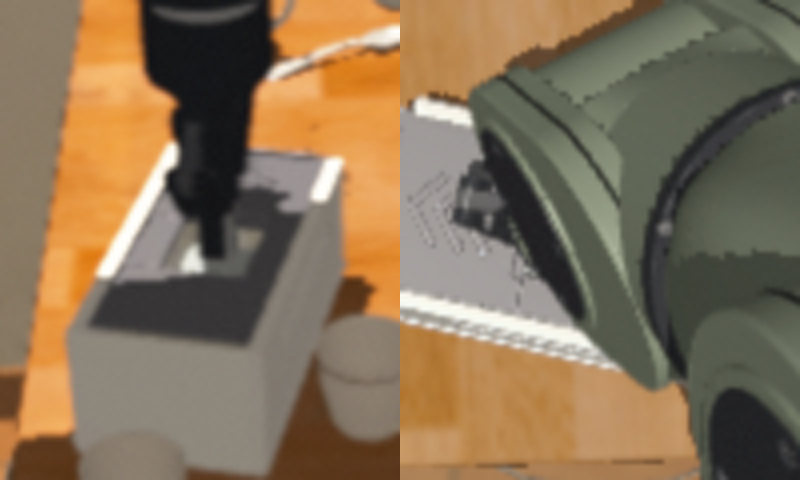

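The lid has slid about 15 mm (the chevrons moved left in the top crop) and the box stands still. I'll push on.

```bash
python3 -m crank '[{"offset":[0.11,0.44,0],"roll":0},{"offset":[0.22,0.87,0],"roll":0},{"offset":[0.34,1.36,0],"roll":0},{"offset":[0.46,1.84,0],"roll":0},{"offset":[0.58,2.33,0.1],"roll":0},{"offset":[0.7,2.81,0.2],"roll":0},{"offset":[0.82,3.3,0.2],"roll":0},{"offset":[0.95,3.78,0.2],"roll":0},{"offset":[1.09,4.36,0.2],"roll":0},{"offset":[1.21,4.85,0.2],"roll":0}]'
```

```text
time: 5.1
ee_pos: [0.5241, 0.1702, 0.0672]
tool_rot: [-0.386, -3.118, 0.0]
wrist_force: [-0.7, -3.3, -2.0]
opening: 0.0004
finger_force: 1.7
```

```bash
python3 -m crank '[{"offset":[0.05,0.19,0],"roll":0},{"offset":[0.1,0.39,0],"roll":0},{"offset":[0.15,0.58,0],"roll":0},{"offset":[0.19,0.78,0],"roll":0},{"offset":[0.19,0.78,0],"roll":0}]'
```

```text
time: 5.6
ee_pos: [0.5262, 0.1781, 0.0674]
tool_rot: [0.386, 3.117, 0.001]
wrist_force: [0.8, 0.4, -0.0]
opening: -0.0001
finger_force: 0.0
```

```bash
python3 -m crank '[{"offset":[0.02,0.1,0],"roll":0},{"offset":[0.05,0.2,0],"roll":0},{"offset":[0.05,0.2,0],"roll":0}]'; python3 - <<'E'
from h import *
im=[]
for n in("side","top"):
    I=bot.snapshot(n)[:,:,::-1].copy()
    c=proj(n,[[.507,.098,.09]])[0].astype(int)
    im.append(cv2.resize(I[c[1]-70:c[1]+50,c[0]-50:c[0]+50] if n=="side" else I[c[1]-60:c[1]+60,c[0]-85:c[0]+15],None,fx=4,fy=4,interpolation=2))
cv2.imwrite("pics/e.png",np.hstack(im))
E
```

```text
time: 5.9
ee_pos: [0.5266, 0.1797, 0.0674]
tool_rot: [0.386, 3.117, 0.0]
wrist_force: [-0.1, -0.3, 0.5]
opening: 0.0002
finger_force: 0.0
```

View pics/e.png

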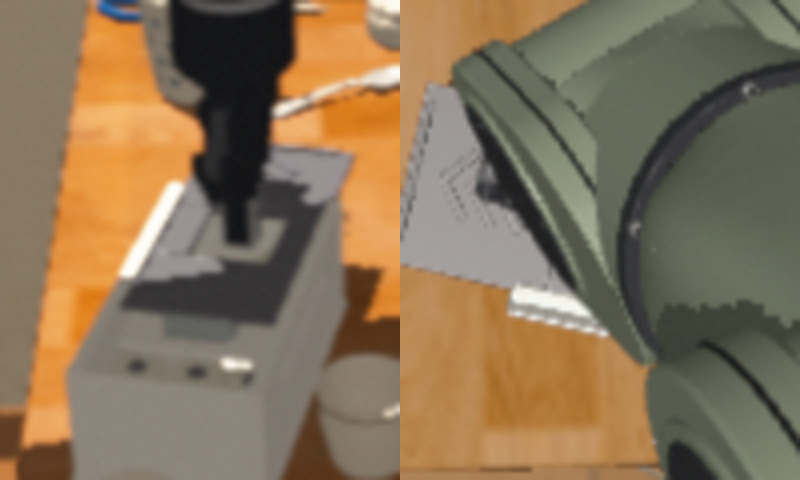

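The lid is nearly fully open, and the catch shows behind its rear edge at side crop (200,328). I'll push gently to the end stop.

```bash
python3 -m crank '[{"offset":[0.02,0.1,0],"roll":0},{"offset":[0.05,0.2,0],"roll":0},{"offset":[0.05,0.2,0],"roll":0}]';  python3 - <<'E'
from cell import bot
import numpy as np
print(bot.get_obs()["wrist_force"])
E
```

```text
time: 6.3
ee_pos: [0.527, 0.1816, 0.0673]
tool_rot: [0.387, 3.118, 0.0]
wrist_force: [-0.5, 0.1, -0.3]
opening: -0.0004
finger_force: 0.0
[-0.49783553  0.10385815 -0.2657416 ]
```

```bash
python3 - <<'E'
from h import *
d=np.array([.2426,.9701]); C=np.array([.509,.1045])
a=ray("top",np.array([(108,95),(62,300)])/5+[329.6,159.6],.083)
b=ray("top",np.array([(30,85),(3,265)])/4+[311.6,147.6],.083)
print((a[:,:2]-C)@d,(b[:,:2]-C)@d)
I=bot.snapshot("top")[:,:,::-1]
cv2.imwrite("pics/f.png",cv2.resize(I[150:250,300:400],None,fx=6,fy=6,interpolation=2))
s=bot.snapshot("side")[:,:,::-1]
cv2.imwrite("pics/g.png",cv2.resize(s[180:300,260:380],None,fx=5,fy=5,interpolation=2))
E
```

```text
[0.10230604 0.10306763] [0.17475886 0.16774201]
```

View pics/g.png

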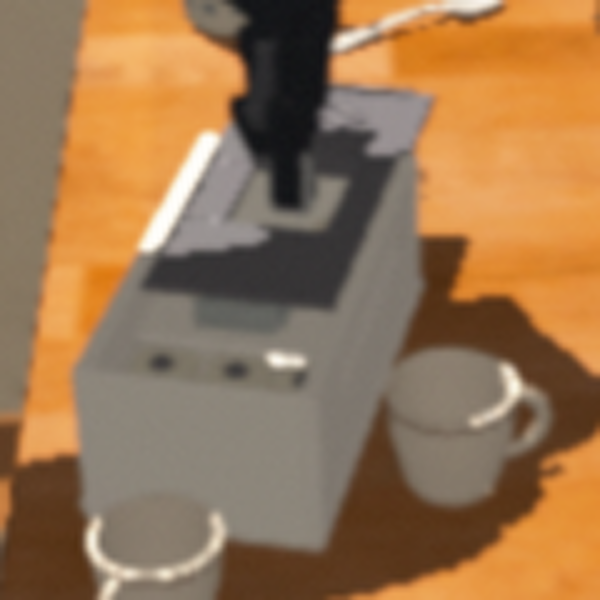

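The side crop shows the lid's rear edge at (240,297) with the nose just behind it at (240,315). There is no stop force yet, so I'll keep pushing in small steps.

```bash
python3 -m crank '[{"offset":[0.02,0.1,0],"roll":0},{"offset":[0.05,0.2,0],"roll":0},{"offset":[0.07,0.3,0],"roll":0},{"offset":[0.07,0.3,0],"roll":0}]'
```

```text
time: 6.8
ee_pos: [0.5273, 0.1828, 0.0672]
tool_rot: [-0.388, -3.116, 0.005]
wrist_force: [-2.7, -9.7, 4.7]
opening: 0.0001
finger_force: 5.9
```

```bash
python3 - <<'E'
from h import *
d=np.array([.2426,.9701]); C=np.array([.509,.1045])
o=bot.get_obs(); print("tip",(o["ee_pos"][:2]-C)@d,o["wrist_force"])
g=lambda P:np.array(P)/5+[259.6,179.6]
print("rear edge",(ray("side",g([(150,288),(333,307)]),.083)[:,:2]-C)@d)
print("nose near/far if up",(ray("side",g([(197,325),(285,330)]),.083)[:,:2]-C)@d, "down",(ray("side",g([(197,325),(285,330)]),.0745)[:,:2]-C)@d)
print("recess rear",(ray("side",g([(230,220),(325,230)]),.083)[:,:2]-C)@d,"ridge/recess front",(ray("side",g([(345,180)]),.083)[:,:2]-C)@d)
E
```

```text
tip 0.0803747536136262 [-2.71337438 -9.70601071  4.68718155]
rear edge [-0.02738691 -0.02690023]
nose near/far if up [-0.05265393 -0.04904321] down [-0.04077774 -0.03711957]
recess rear [0.03727189 0.03685395] ridge/recess front [0.08399753]
```

There is a 10 N reaction at the end stop, and the rear edge at y=-27 mm is clear of the nose. I'll back off and rise.

```bash
python3 -m crank '[{"offset":[-0.12,-0.5,0],"roll":0},{"offset":[-0.17,-0.7,0.3],"roll":0},{"offset":[-0.17,-0.7,2],"roll":0},{"offset":[-0.17,-0.7,6],"roll":0},{"offset":[-0.17,-0.7,10],"roll":0},{"offset":[-2,3,13],"roll":0},{"offset":[-5,6,13],"roll":0},{"offset":[-8,9,13],"roll":0},{"offset":[-11,12,13],"roll":0},{"offset":[-13,15,13],"roll":0}]'
```

```text
time: 7.8
ee_pos: [0.3957, 0.3358, 0.1978]
tool_rot: [-0.385, -3.118, -0.001]
wrist_force: [0.4, 0.4, -0.9]
opening: -0.0002
finger_force: 0.0
```

```bash
python3 -m crank '[{"offset":[-3,4,0],"roll":0},{"offset":[-6,8,0],"roll":0},{"offset":[-9,12,0],"roll":0},{"offset":[-12,16,0],"roll":0},{"offset":[-12,16,0],"roll":0}]'; python3 - <<'E'
from h import *
t=bot.snapshot("top")[:,:,::-1]; s=bot.snapshot("side")[:,:,::-1]
cv2.imwrite("pics/i.png",np.hstack([cv2.resize(t[150:250,310:480],(680,400),interpolation=2)[:, :400],cv2.resize(s[190:310,265:385],(400,400),interpolation=2)]))
E
```

```text
time: 8.3
ee_pos: [0.2719, 0.4993, 0.1971]
tool_rot: [-0.373, -3.116, -0.003]
wrist_force: [0.9, -0.6, 0.4]
opening: -0.0
finger_force: 0.0
```

View pics/i.png

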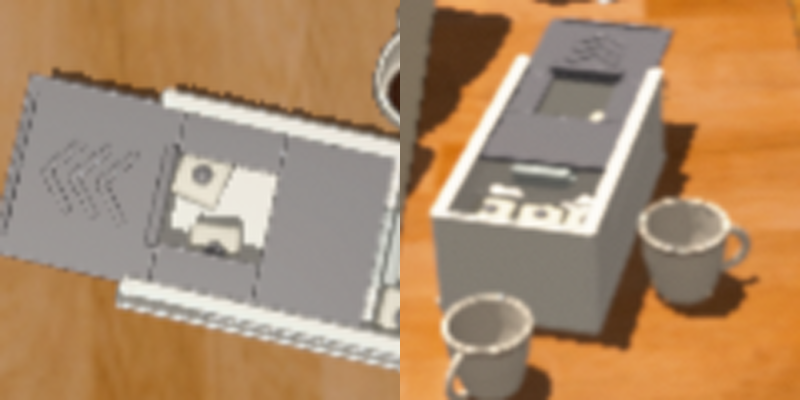

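The lid is fully open and the box and cups are standing. The nose is the bright strip at side crop (543,170) behind the lid. I'll check its height numerically and whether the box or cups moved.

```bash
python3 - <<'E'
from h import *
d=np.array([.2426,.9701]); e=np.array([d[1],-d[0]]); C=np.array([.509,.1045])
t=bot.snapshot("top")[:,:,::-1]; s=bot.snapshot("side")[:,:,::-1]
for z in(.083,.0775,.074):
    print(z,"nose top rear/front, lid rear: side",[proj("side",[*(C+y*d),z])[0].round(1).tolist() for y in(-.038,-.030)],"top",[proj("top",[*(C+y*d),z])[0].round(1).tolist() for y in(-.038,-.030)])
print("lid rear(-24)",proj("side",[*(C-.024*d),.083]),proj("top",[*(C-.024*d),.083]))
c=[428,249]; print("side col",[(r,int(s[r,428-0 if 0 else 428-0].mean())) for r in ()])
x=int(proj("side",[*(C-.034*d),.083])[0][0]); print(x,[(r,s[r,x].tolist()) for r in range(232,248)])
y=int(round(proj("top",[*(C-.034*d),.083])[0][1])); print(y,[(k,t[y,k].tolist()) for k in range(402,422)])
a=cv2.imread("pics/top0.png"); df=(cv2.absdiff(a,t).max(2)>45).astype(np.uint8)
cv2.imwrite("pics/j.png",np.hstack([cv2.resize(t[185:235,390:430],(480,600),interpolation=0),]))
n,_,st,_=cv2.connectedComponentsWithStats(df);print([r.tolist() for r in st[1:] if r[4]>12])
E
```

```text
0.083 nose top rear/front, lid rear: side [[305.7, 241.6], [306.6, 239.7]] top [[411.0, 212.1], [407.3, 211.3]]
0.0775 nose top rear/front, lid rear: side [[305.8, 243.6], [306.7, 241.7]] top [[410.5, 212.3], [406.9, 211.5]]
0.074 nose top rear/front, lid rear: side [[305.9, 244.8], [306.8, 242.9]] top [[410.2, 212.5], [406.6, 211.7]]
lid rear(-24) [[307.28821268 238.26297365]] [[404.57286464 210.70372134]]
side col []
306 [(232, [137, 138, 145]), (233, [138, 138, 146]), (234, [137, 138, 145]), (235, [138, 138, 145]), (236, [135, 136, 143]), (237, [125, 126, 132]), (238, [100, 100, 105]), (239, [130, 137, 138]), (240, [196, 206, 206]), (241, [192, 202, 202]), (242, [128, 134, 133]), (243, [90, 95, 94]), (244, [86, 91, 90]), (245, [90, 95, 97]), (246, [100, 108, 113]), (247, [107, 116, 122])]
212 [(402, [144, 146, 149]), (403, [146, 148, 152]), (404, [158, 164, 164]), (405, [187, 194, 193]), (406, [154, 161, 160]), (407, [156, 164, 163]), (408, [199, 207, 205]), (409, [192, 200, 198]), (410, [179, 187, 186]), (411, [151, 162, 166]), (412, [122, 127, 131]), (413, [123, 123, 128]), (414, [121, 122, 126]), (415, [125, 130, 135]), (416, [162, 175, 181]), (417, [198, 214, 221]), (418, [199, 217, 223]), (419, [195, 211, 217]), (420, [191, 203, 209]), (421, [129, 139, 143])]
[[308, 167, 42, 53, 1563], [353, 189, 26, 25, 402], [407, 190, 4, 11, 21], [405, 192, 19, 41, 323], [426, 196, 13, 14, 129], [385, 198, 22, 23, 299], [421, 211, 14, 14, 127], [401, 222, 3, 8, 15], [420, 226, 12, 11, 77], [231, 235, 136, 33, 2262], [73, 318, 147, 82, 7926], [93, 321, 4, 12, 36], [495, 369, 14, 10, 43], [373, 372, 23, 11, 149], [504, 380, 10, 20, 102], [386, 382, 26, 18, 221]]
```

View pics/j.png

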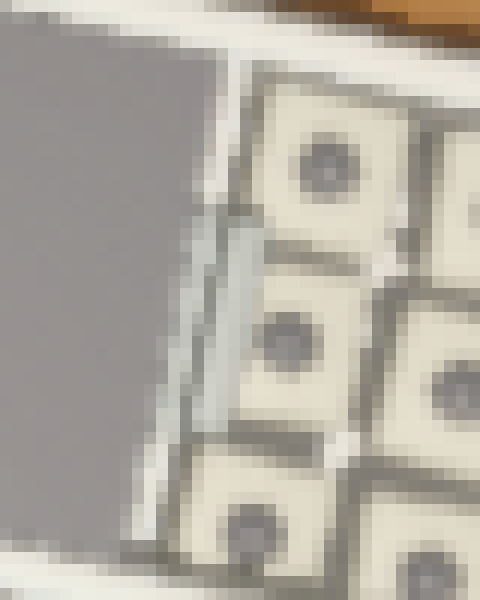

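The nose's bright top lies at side rows 240–241, which matches the height when sprung up (0.083 m). It stands clear behind the lid, and neither the box edges nor the cups have changed.

```bash
python3 -c "
from cell import bot
print(bot.job_done())"
```

```text
the job is handed in; nothing more can be done
None
```

I handed the job in with the lid at its end stop and the catch sprung up behind it; in the final pictures the box had not moved and the cups and mug stood where they were.

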